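Load the jar carrier and hold it against the sprung stop

TASK

Set the spice jars upright in the white carrier's pockets, one after another: first the tall jar in pocket 1 (the end with the little steel pin), then the middle one in pocket 2, then the short one in pocket 3, without dropping or tipping any. Then slide the loaded carrier gently along the bench, squarely and centred, against the sprung stop plate and press it for at least two seconds with a steady 12 N or so, which pushes the plate in about 30 mm, half its travel. The program finishes while still holding the carrier pressed flat on the bench there, so that a colleague can do up the clamp screws; leave the other things on the bench alone.

Things in the scene. Friction and masses are not known exactly. Their poses are not given: they have to be found in the camera images.
- jar_tall: tall spice jar: upright glass cylinder with dark contents and steel lid, diameter 40 mm all the way up, 100 mm tall, about 120 g; origin at the centre of its underside, z up
- jar_mid: middle spice jar, the same but 80 mm tall, about 100 g; origin at the centre of its underside
- jar_short: short spice jar, the same but 60 mm tall, about 80 g; origin at the centre of its underside
- carrier: loose white plastic carrier, 300 g: box 60 (x) by 168 (y) by 24 mm high with a row of three open square pockets, 48 mm inside, 54 mm apart, floor 4 mm, walls 6 mm. Origin on the bench under the middle pocket's centre; +x to the front face (30 mm off) that meets the stop plate, +y to the pocket 1 end, where a steel pin stands 12 mm above the wall. A flat steel tongue runs back (-x) to the handle
- pocket1 (a point): centre of the floor of pocket 1 (the end with the pin), 54 mm along +y from the carrier's origin, 4 mm above the bench
- pocket2 (a point): centre of the floor of pocket 2 (the middle one), 4 mm above the bench
- pocket3 (a point): centre of the floor of pocket 3 (the end without pin), 4 mm above the bench
- handle (a point): middle of the top edge of the carrier's handle: an upright steel plate 12 mm thick (carrier's x), 60 mm wide (carrier's y), top 64 mm above the bench, centred 106 mm behind the carrier's origin; can be pinched from above across its thickness
- station: clamping station fixed to the bench beyond the carrier; origin on the bench below the middle of the stop plate's front face as it stands unpressed; +x is the pressing direction (away from the robot), y along the plate. Its base, 12 mm high, begins 65 mm behind the origin and carries a grey block and two clamp screws
- plate (a joint): sprung stop plate of the station, dark steel, 130 mm wide and 40 mm high (6 to 46 mm above the bench); value = how far it is pushed in along the station's +x, 0 (out) to 0.06 m (bottomed); spring 400 N/m without preload, so 0.03 m is 12 N
- plate_face (a point): middle of the stop plate's front face, 26 mm above the bench; moves with the plate
- clip_jar: bystander: big clip-top glass jar, diameter 90 mm, 142 mm tall; origin at the centre of its underside
- weight: bystander: brass test weight, diameter 36 mm, 56 mm tall; origin at the centre of its underside
- jar_lid: bystander: flat steel jar lid, diameter 72 mm, 12 mm thick; origin at the centre of its underside
- spoon: bystander: steel spoon, about 200 mm long, lying on the bench along its own x; origin under its middle
- bowl: bystander: steel bowl, rim diameter 120 mm, 50 mm tall; origin at the centre of its underside
There are look-alikes about, which are no part of the job. Leave any pink look-alike of the jar_short alone.

How it is judged:
On the way, in this order (a step that is already met when the one before it is completed fails the run):
1. the tall jar stands let go in pocket 1 (horizontal distance between jar_tall and pocket1 below 0.012 m and z of jar_tall in the frame of carrier below 0.009 m and angle between jar_tall's own z axis and vertical below 0.15 rad and contact force between jar_tall and the fingers below 0.2 N), for 0.2 s.
2. the middle jar stands let go in pocket 2 (horizontal distance between jar_mid and pocket2 below 0.012 m and z of jar_mid in the frame of carrier below 0.009 m and angle between jar_mid's own z axis and vertical below 0.15 rad and contact force between jar_mid and the fingers below 0.2 N), for 0.2 s.
3. the short jar stands let go in pocket 3 (horizontal distance between jar_short and pocket3 below 0.012 m and z of jar_short in the frame of carrier below 0.009 m and angle between jar_short's own z axis and vertical below 0.15 rad and contact force between jar_short and the fingers below 0.2 N), for 0.2 s.
4. the carrier is pressed squarely and centred on the stop plate with 8 to 16 N for 1.5 s, held by the robot (contact force between carrier and station between 8 and 16 N and value of joint plate between 0.018 and 0.042 m and angle between the x axis of carrier and the x axis of station, either way round below 0.08 rad and y of carrier in the frame of station between -0.02 and 0.02 m and height (world z) of carrier below 0.006 m and angle between carrier's own z axis and vertical below 0.06 rad and contact force between the fingers and carrier above 3 N), for 1.5 s.
At the end, for the whole second after the job is handed in: Jars let go, upright (0.15 rad) on their pockets' floors within 12 mm of centre; carrier flat and still, centred within 20 mm and square within 0.08 rad on the plate, pressing 8 to 16 N (plate in 18 to 42 mm); fingers still on it with over 3 N (all of step 1 and all of step 2 and all of step 3 and all of step 4 and linear speed of carrier below 0.01 m/s); the arm keeps its last pose, push and grip.
It fails at once if a jar tipped over (angle between any of jar_tall, jar_mid, jar_short's own z axis and vertical above 0.7 rad).
It fails at once if a jar dropped (falling free faster than 0.6 m/s) ((linear speed of jar_tall above 0.6 m/s and contact force between the fingers and jar_tall below 0.1 N) or (linear speed of jar_mid above 0.6 m/s and contact force between the fingers and jar_mid below 0.1 N) or (linear speed of jar_short above 0.6 m/s and contact force between the fingers and jar_short below 0.1 N)).
It fails at once if the stop rammed with more than 25 N (contact force between carrier and station above 25 N).
It fails at once if a bystander moved more than 30 mm (distance of any of clip_jar, weight, jar_lid, spoon, bowl from where it was at the start of the episode above 0.03 m).
It also fails if it takes over 69 s, if anything falls off the work surface, if the arm or the gripper's body presses on something with over 40 N, if the wrist force passes 120 N, or if a joint passes its speed limit or range.

ROBOT

A 6-joint arm with a two-finger parallel gripper is mounted at the origin on the work surface. World frame = base frame: x ahead of the robot, y to its left, z up, the work surface at z = 0. Lengths are in m, angles in rad, forces in N, time in s.
With the tool pointing down it reaches from about 0.35 to 0.975 m from the base axis. Payload 4.9 kg.
Tool frame: the origin (TCP) lies at the very end of the fingers, on their centre line; the grasp point (between the pads) lies 19 mm behind it; x points along the fingers, y is the direction in which the jaws open and shut, and the axes are right-handed (so a half turn about x gives the same grasp; the last joint's range is limited). The gripper opens to 85 mm and grips with 20 to 120 N. Pads are 22 mm wide; open, the fingers measure 114 mm over their backs; the gripper's body (76 mm by 85 mm) begins 54 mm behind the grasp point. The pads swing forward as they close: fully open they stand 13 mm farther back than shut.
Start: joints at [-1.23, 0.053, 1.613, -0, 1.476, -0.119], TCP at [0.277, -0.56, 0.211] pointing down, gripper open.
Joint ranges: [-3.01, 3.01], [-1.01, 2.22], [0.06, 2.58], [-1.02, 4.17], [0.09, 2.62], [-3.14, 3.14]. Speed limits (rad/s): [2.57, 2.57, 3.14, 3.14, 3.14, 3.14].

INTERFACE

Orientations are given as a unit quaternion [w, x, y, z].
In Python, from plant import manip gives the robot as it stands.
- The arm moves only by the tool play_rows, never from a script. Its argument "plan" is a list of rows, each a list of 5 numbers: the shift along the tool's x, y, z in mm, then the turn about the tool's x in rad, then the closure, from -1 (fully open) to 1 (shut). A call has 1 to 8 rows; each row is the pose to reach, as a shift and turn from the pose commanded when the call began, along the tool's axes at that moment; what a row does not reach only later rows make up. A row lasts 1/8 s, in which the tool goes at most 62.5 mm and 10.7 degrees, less where a joint would pass 70% of its speed; a pose out of reach is approached as far as the arm can. A call with a gripper value outside its range is refused whole. The fingers move at their own pace and stop on an object; the grip force is fixed at half the most. Time passes only in rows, so rows that repeat a pose let the fingers close. It gives the time, the measured TCP pose, the force and the opening at its end, in the units of the state.
- manip.state(): the state, without advancing time (a new reading comes with each control period).
- manip.grab_frame(name): name is "scene" or "top" or "wrist"; returns a dict with "img" (384x512x3 uint8, red, green, blue), "range_z" (384x512 float32, m along the optical axis (not along the pixel's ray), 0 where there is no reading), "fx", "fy", "cx", "cy" (pixels), "origin" and "rotation" of the camera in the world. Camera axes: x right, y up, looking along -z (the intrinsics and any distortion apply to the point x, -y, -z); pixel columns grow to the right and rows downward; lengths in m; the calibration is good to about 2 mm. A picture is of the moment at which its call begins.
- manip.job_done(): hands the job in, once; it reports no verdict.
The state is a dict: "time": time; "joint_pos": joint angles; "joint_vel": joint speeds; "joint_efforts": joint torques, N m; "tool_pos": TCP position; "tool_rot": TCP orientation; "contact_force": force on the tool from outside, world axes, zero at the start; "ft_torque": the same for the moment, N m; "gripper_width": opening from 0.0 (shut) to 1.0 (fully open).
Only numpy, scipy, OpenCV 4.12 (cv2) and the standard library are available. Lean on these libraries where they do the work, as an engineer would, in place of code of your own. Each camera call takes 0.05 s, during which the arm holds its last target. There are 200 camera calls.

## Working session

There is one attempt and no reset: what is moved stays moved. The work goes in short steps, Python scripts to look and compute and a tool call to move; the robot and the scene stay as the last step left them, time stands still between calls to the robot, and variables do not carry over. Pictures are saved under pics/ and viewed, about 8 in all and at most 12, crops included, and the job is handed in when it is done.

Besides the shell and the picture viewer there is one more tool, called after "Call:" as a command line: name --pt "numbers of a row" for each row, then --argument value for the rest. play_rows: Moves the arm, as the interface text tells. Its arguments: {"type":"object","properties":{"plan":{"type":"array"}},"required":["plan"]}

```bash
mkdir -p pics; cat > h.py <<'E'
import numpy as np, cv2
from plant import manip
from scipy.spatial.transform import Rotation as R
def rot(r):
    r=np.array(r,float); return r if r.shape==(3,3) else R.from_quat(np.r_[r[1:],r[0]]).as_matrix()
def grab(n,f=None):
    g=manip.grab_frame(n)
    if f: cv2.imwrite(f,g['img'][:,:,::-1])
    np.save('pics/'+n+'.npy',g,allow_pickle=True)
    return g
def cloud(g):
    z=g['range_z'].astype(float); v,u=np.mgrid[:z.shape[0],:z.shape[1]]
    p=np.stack([(u-g['cx'])/g['fx']*z,-(v-g['cy'])/g['fy']*z,-z],-1)
    w=p@rot(g['rotation']).T+np.array(g['origin']); w[z==0]=np.nan
    return w
E
python3 - <<'E'
from h import *
g=grab('top','pics/top.png'); s=grab('scene','pics/scene.png')
print(manip.state()); print({k:g[k] for k in g if k not in('img','range_z')},g.keys())
a=np.hstack([g['img'],s['img']])[:,:,::-1]
cv2.imwrite('pics/both.png',cv2.resize(np.vstack([g['img'],s['img']])[:,:,::-1],(400,600)))
E
```

```text
{'time': 0.1, 'joint_pos': array([-1.22998400e+00,  5.33121963e-02,  1.61417239e+00, -1.12140861e-05,
        1.47598972e+00, -1.19000481e-01]), 'joint_vel': array([-0.00095766, -0.00185723, -0.00301799,  0.00137555, -0.00040363,
       -0.00022658]), 'joint_efforts': array([-6.07759739e-04, -3.94906282e+01, -3.71363032e+01, -9.08789434e-05,
        3.91087029e-03,  4.40383431e-06]), 'tool_pos': array([ 0.27715569, -0.55951063,  0.20956337]), 'tool_rot': array([-0.16047957, -0.68842325, -0.16180105,  0.68857836]), 'contact_force': array([-0.08759354, -0.06770282, -0.29672151]), 'ft_torque': array([-0.02530628,  0.05857031, -0.02261104]), 'gripper_width': 0.9964797940622756}
{'fx': 347.91542851346674, 'fy': 347.91542851346674, 'cx': 255.65924797477217, 'cy': 187.02055087946263, 'origin': array([0.45984189, 0.00809778, 1.22959669]), 'rotation': array([ 0.71438037,  0.01790849, -0.02855699, -0.69894525])} dict_keys(['img', 'range_z', 'fx', 'fy', 'cx', 'cy', 'origin', 'rotation'])
```

View pics/top.png

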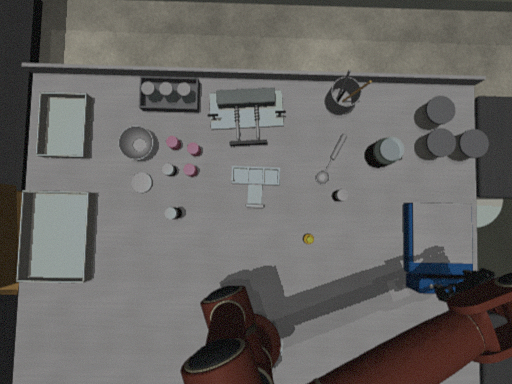

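View pics/scene.png

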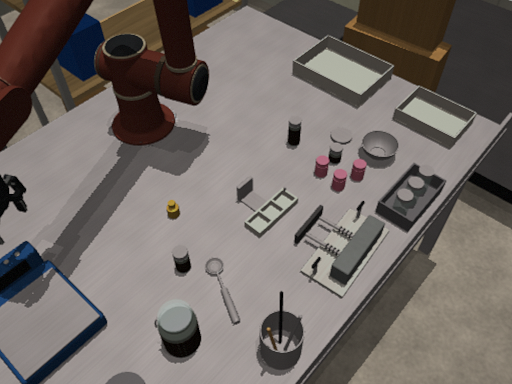

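Candidates by top pixel:
- (172,213): dark jar, probably the tall one.
- (341,195): dark jar, probably the middle one.
- (169,170): dark jar, probably the short one.
- Pink look-alikes at (172,142), (193,149) and (190,170).
- Three grey-lidded items in the black box at (148–184,90).
- Brass weight at (308,239).

The carrier is at (256,176), with its pin apparently at scene (284,190). I'll check heights and a close crop.

```bash
python3 - <<'E'
from h import *
g=np.load('pics/top.npy',allow_pickle=True).item(); s=np.load('pics/scene.npy',allow_pickle=True).item()
W=cloud(g);S=cloud(s)
print('bench',W[240:260,130:170,2].mean(),W[225:230,330:350,2].mean(), W[120:125,290:310,2].mean())
for n,(u,v) in dict(tall=(172,213),mid=(341,195),short=(169,170),p1=(172,142),p2=(193,149),p3=(190,170),wt=(308,239),bowl=(137,143),lid=(142,183),clip=(388,151)).items():
    r=14 if n!='bowl' else 20
    P=W[v-r:v+r,u-r:u+r].reshape(-1,3); zt=np.nanpercentile(P[P[:,2]>0.006][:,2],95)
    T=P[np.abs(P[:,2]-zt)<0.006]; print(n,'top',T.mean(0).round(4),'mid',((T.max(0)+T.min(0))/2).round(4),np.ptp(T,0).round(3),len(T))
# same in scene cloud
for n,(u,v) in dict(tall=(294,130),mid=(181,259),short=(336,152)).items():
    P=S[v-25:v+25,u-14:u+14].reshape(-1,3); zt=np.nanpercentile(P[P[:,2]>0.02][:,2],93)
    T=P[np.abs(P[:,2]-zt)<0.006]; print('scene',n,T.mean(0).round(4),((T.max(0)+T.min(0))/2).round(4),np.ptp(T,0).round(3),len(T))
def rect(m,n):
    P=m; q=cv2.minAreaRect((P[:,:2]*1000).astype(np.float32)); print(n,q,'mean',P.mean(0).round(4))
P=W[160:190,225:290].reshape(-1,3); rect(P[(P[:,2]>.015)&(P[:,2]<.032)],'carrier')
P=W[190:215,235:275].reshape(-1,3); rect(P[(P[:,2]>.05)&(P[:,2]<.075)],'handle')
P=W[134:150,222:275].reshape(-1,3); rect(P[(P[:,2]>.036)&(P[:,2]<.055)],'plate')
P=W[84:132,205:290].reshape(-1,3); rect(P[(P[:,2]>.007)&(P[:,2]<.02)],'base')
P=S[175:235,240:302].reshape(-1,3); rect(P[(P[:,2]>.017)&(P[:,2]<.030)],'carrier scene')
P=S[180:200,278:292].reshape(-1,3); Q=P[P[:,2]>.029]; print('pin',Q.round(3).tolist()[:6])
P=S[175:205,232:258].reshape(-1,3); rect(P[(P[:,2]>.03)&(P[:,2]<.075)],'handle scene')
a=cv2.resize(g['img'][75:255,125:405],None,fx=2.8,fy=2.8,interpolation=cv2.INTER_CUBIC)
b=cv2.resize(s['img'][100:280,160:400],None,fx=3.3,fy=3.3,interpolation=cv2.INTER_CUBIC)
cv2.imwrite('pics/c2.png',b[:,:,::-1])
E
```

```text
bench nan -0.000955977560806558 -0.0008614253022603612
tall top [0.4426 0.2674 0.0997] mid [0.4426 0.2681 0.1007] [0.036 0.036 0.008] 105
mid top [ 0.5154 -0.2975  0.0793] mid [ 0.5157 -0.2975  0.0794] [0.034 0.038 0.007] 98
short top [0.5907 0.2909 0.0595] mid [0.5912 0.29   0.06  ] [0.035 0.037 0.008] 101
p1 top [0.6847 0.2804 0.0599] mid [0.6848 0.2801 0.0614] [0.038 0.038 0.009] 99
p2 top [0.6636 0.2083 0.0595] mid [0.663  0.2083 0.0611] [0.037 0.038 0.009] 95
p3 top [0.5907 0.2184 0.0597] mid [0.5912 0.219  0.0607] [0.038 0.037 0.008] 99
wt top [ 0.3651 -0.1933  0.055 ] mid [ 0.3647 -0.1933  0.0557] [0.017 0.018 0.009] 31
bowl top [0.6852 0.4121 0.049 ] mid [0.6811 0.4056 0.0504] [0.115 0.118 0.011] 162
lid top [0.5467 0.3904 0.0124] mid [0.5472 0.3909 0.0142] [0.067 0.071 0.009] 274
clip top [ 0.6627 -0.435   0.1413] mid [ 0.6628 -0.4339  0.1424] [0.077 0.069 0.009] 407
scene tall [0.4435 0.2594 0.1003] [0.4416 0.2596 0.1015] [0.042 0.041 0.011] 91
scene mid [ 0.518  -0.3034  0.081 ] [ 0.5172 -0.3026  0.0819] [0.039 0.04  0.009] 161
scene short [0.6186 0.241  0.0602] [0.627  0.
[... 313 characters left out ...]
e ((704.9246215820312, 23.240245819091797), (37.92937469482422, 127.8243179321289), 4.007199764251709) mean [0.6927 0.0225 0.0444]
base ((814.9799194335938, 31.185470581054688), (128.8839874267578, 259.7640380859375), 4.204061031341553) mean [0.7959 0.0299 0.0115]
carrier scene ((544.6141357421875, -10.857376098632812), (172.0974578857422, 135.30946350097656), 88.69954681396484) mean [ 0.5733 -0.0149  0.0233]
pin [[0.559, 0.068, 0.037], [0.56, 0.071, 0.035], [0.564, 0.071, 0.038], [0.56, 0.066, 0.035], [0.562, 0.068, 0.035], [0.562, 0.073, 0.031]]
handle scene ((474.9891357421875, -12.006256103515625), (60.43454360961914, 14.631999969482422), 87.22395324707031) mean [ 0.477  -0.0148  0.0534]
```

View pics/c2.png

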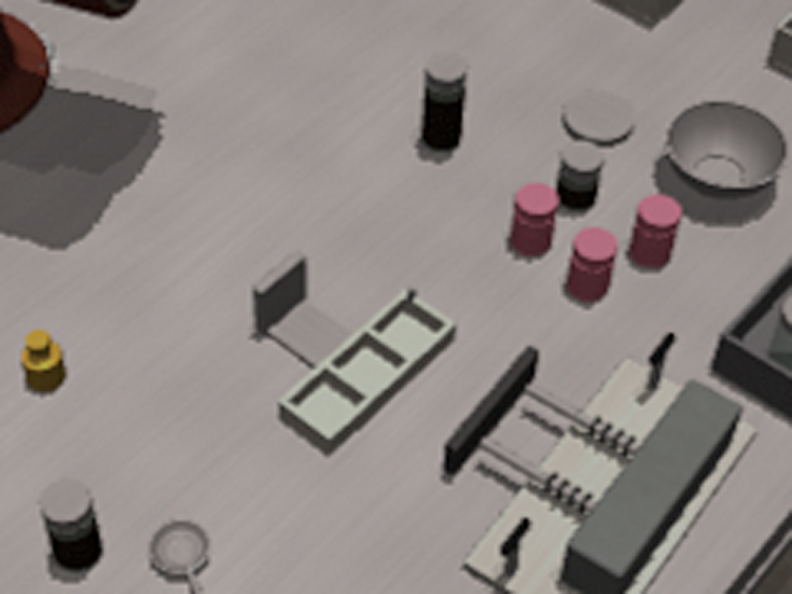

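The crop confirms the picks: the tall jar (crop 443,105), short (579,178) and middle (72,525) have dark contents and steel lids, with depths of 100/60/80 mm. The three pink look-alikes and the brass weight are separate. The pin is at crop (410,297), on the +y end of the carrier. The top and scene cameras differ by about 6 mm in y, so I'll refine with the wrist camera.

```bash
cat >> h.py <<'E'
def to(p,yaw=0):
    "tool-frame shift (mm) and turn to bring TCP to p with jaw axis (mod pi) at world yaw"
    s=manip.state(); M=rot(s['tool_rot']); d=M.T@(np.array(p)-s['tool_pos'])*1000
    y=np.array([np.cos(yaw),np.sin(yaw),0])
    if y@M[:,1]<0: y=-y
    t=np.arctan2(np.cross(M[:,1],y)@M[:,0],M[:,1]@y)
    print('shift',d.round(1),'turn',round(t,4),'j6',s['joint_pos'][5].round(3),'t',s['time'],'F',s['contact_force'].round(1),'w',round(s['gripper_width'],3),'p',s['tool_pos'].round(4))
    return M
E
python3 - <<'E'
from h import *
print(to((.4426,.262,.2),0.0).round(3))
E
```

```text
shift [  10.9 -662.7 -512.8] turn -1.111 j6 -0.119 t 0.1 F [-0.1 -0.1 -0.3] w 0.996 p [ 0.2772 -0.5595  0.2096]
[[-0.001  0.444 -0.896]
 [ 0.002 -0.896 -0.444]
 [-1.    -0.002 -0.   ]]
```

Call:
play_rows --pt "0 -331 -256 -0.55 -1" --pt "0 -331 -256 -0.55 -1" --pt "0 -331 -256 -0.55 -1" --pt "0 -331 -256 -0.55 -1" --pt "0 -331 -256 -0.55 -1" --pt "0 -331 -256 -0.55 -1" --pt "0 -600 -464 -0.9 -1" --pt "0 -600 -464 -1.11 -1"

```text
time: 1.1
tool_pos: [0.3757, -0.068, 0.2104]
tool_rot: [0.453, 0.543, 0.453, -0.543]
contact_force: [1.5, 0.0, -0.4]
gripper_width: 1.004
```

```bash
python3 - <<'E'
from h import *
print(to((.4426,.262,.2),0.0).round(3))
E
```

```text
shift [  10.4    6.5 -336.6] turn -0.1805 j6 -0.194 t 1.1 F [ 1.5  0.  -0.4] w 1.004 p [ 0.3757 -0.068   0.2104]
[[ 0.001  0.984 -0.18 ]
 [-0.    -0.18  -0.984]
 [-1.     0.001  0.   ]]
```

Call:
play_rows --pt "0 6.5 -336 -0.18 -1" --pt "0 6.5 -336 -0.18 -1" --pt "0 6.5 -336 -0.18 -1" --pt "0 6.5 -336 -0.18 -1" --pt "0 6.5 -336 -0.18 -1" --pt "0 6.5 -336 -0.18 -1" --pt "0 6.5 -336 -0.18 -1"

```text
time: 1.98
tool_pos: [0.4439, 0.2603, 0.2099]
tool_rot: [-0.499, -0.5, -0.499, 0.501]
contact_force: [-0.4, -0.6, 0.6]
gripper_width: 1.005
```

```bash
python3 - <<'E'
from h import *
g=grab('wrist','pics/w1.png')
W=cloud(g); print('cam',g['origin'],g['fx'])
to((.4426,.262,.2),0.0)
b=W[...,2]; print('bench',np.nanmedian(b[np.abs(b)<.03]))
for z in (.1,.08,.06):
    m=(np.abs(b-z)<.007); n,l,st,c=cv2.connectedComponentsWithStats(m.astype(np.uint8))
    for i in range(1,n):
        if st[i,4]>150: T=W[l==i]; print(z,st[i],T.mean(0).round(4),((T.max(0)+T.min(0))/2).round(4),np.ptp(T,0).round(3))
E
```

```text
cam [0.44417812 0.32882177 0.37233793] 310.1029178165942
shift [10.  -1.4 -2.8] turn -0.0046 j6 0.389 t 2.025 F [-0.7  0.2 -0.6] w 1.001 p [0.444  0.2592 0.21  ]
bench -0.0006002593595371142
0.1 [ 232  149   44   44 1476] [0.4448 0.2666 0.0991] [0.4449 0.266  0.0974] [0.039 0.039 0.009]
0.06 [ 379  119   41   40 1270] [0.5914 0.2903 0.0589] [0.5924 0.2899 0.0571] [0.039 0.039 0.008]
0.06 [ 468  129   44   40 1301] [0.6845 0.2799 0.0588] [0.6862 0.2794 0.0575] [0.04  0.04  0.009]
0.06 [ 372  189   39   36 1085] [0.5918 0.2181 0.059 ] [0.5929 0.2168 0.0573] [0.04  0.04  0.008]
0.06 [ 437  197   41   36 1092] [0.664  0.2084 0.0589] [0.6657 0.2075 0.0574] [0.04  0.039 0.009]
```

View pics/w1.png

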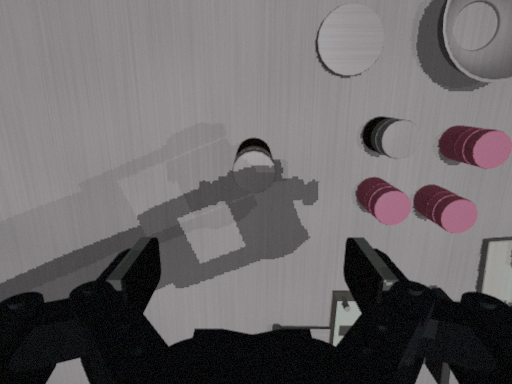

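The wrist view shows the tall jar's lid at (255,171), the short jar at (396,138) and the pink ones beside it. It agrees with the top camera within 2 mm, so I'll use those values.

Call:
play_rows --pt "0 0.6 -7.4 -0.005 -1" --pt "55 0.6 -7.4 -0.005 -1" --pt "110 0.6 -7.4 -0.005 -1" --pt "148 0.6 -7.4 -0.005 -1" --pt "148 0.6 -7.4 -0.005 -1" --pt "148 0.6 -7.4 -0.005 1" --pt "148 0.6 -7.4 -0.005 1" --pt "148 0.6 -7.4 -0.005 1"

```text
time: 3.02
tool_pos: [0.4468, 0.2673, 0.0656]
tool_rot: [0.5, 0.502, 0.499, -0.499]
contact_force: [-0.9, -0.9, 3.4]
gripper_width: 0.438
```

Call:
play_rows --pt "0 0 0 0 1" --pt "0 0 0 0 1" --pt "-3 0 0 0 1" --pt "-50 0 0 0 1" --pt "-80 0 0 0 1"

```text
time: 3.65
tool_pos: [0.4455, 0.2667, 0.1447]
tool_rot: [0.5, 0.501, 0.5, -0.5]
contact_force: [0.4, -0.0, -1.1]
gripper_width: 0.442
```

```bash
python3 - <<'E'
from h import *
to((.58,.0475,.15),0.0)
g=grab('wrist'); W=cloud(g); b=W[...,2]
g2=grab('top'); W2=cloud(g2)
for n,w in(('wr',W),('top',W2)):
    P=w.reshape(-1,3); Q=P[(P[:,2]>.016)&(P[:,2]<.030)&(P[:,0]>.53)&(P[:,0]<.63)&(abs(P[:,1])<.12)]
    if len(Q): print(n,len(Q),cv2.minAreaRect((Q[:,:2]*1000).astype(np.float32)))
# carrier/pin seen in wrist
E
```

```text
shift [ -5.2 134.7 219.1] turn -0.001 j6 0.397 t 3.65 F [ 0.4 -0.  -1.1] w 0.442 p [0.4455 0.2667 0.1447]
wr 202 ((583.70556640625, 44.79026794433594), (17.680767059326172, 78.48605346679688), 40.95721435546875)
top 276 ((579.7503662109375, -6.439491271972656), (167.8734893798828, 59.97035217285156), 89.03675842285156)
```

Call:
play_rows --pt "-55 20 55 0 1" --pt "-55 40 110 0 1" --pt "-55 60 165 0 1" --pt "-55 80 220 0 1" --pt "-55 100 275 0 1" --pt "-55 120 330 0 1" --pt "-55 134 375 0 1" --pt "-55 134 375 0 1"

```text
time: 4.75
tool_pos: [0.5783, -0.1113, 0.1954]
tool_rot: [-0.498, -0.501, -0.5, 0.502]
contact_force: [0.2, 0.0, -1.2]
gripper_width: 0.442
```

```bash
python3 - <<'E'
from h import *
to((.5807,.0476,.15),-0.017)
g=grab('wrist','pics/w2.png'); W=cloud(g)
P=W.reshape(-1,3)
def sel(z0,z1,x0,x1,y0,y1): return P[(P[:,2]>z0)&(P[:,2]<z1)&(P[:,0]>x0)&(P[:,0]<x1)&(P[:,1]>y0)&(P[:,1]<y1)]
Q=sel(.018,.028,.53,.63,-.12,.12); print('car',len(Q),cv2.minAreaRect((Q[:,:2]*1000).astype(np.float32)),np.median(Q[:,2]))
Q=sel(.055,.07,.45,.5,-.06,.06);print('han',len(Q),len(Q) and cv2.minAreaRect((Q[:,:2]*1000).astype(np.float32)))
Q=sel(.04,.05,.66,.71,-.08,.12);print('plate',len(Q),len(Q) and cv2.minAreaRect((Q[:,:2]*1000).astype(np.float32)))
# plate front edge line
a=[]
for y in np.arange(-.03,.08,.005):
    q=Q[abs(Q[:,1]-y)<.0025]
    if len(q): a.append((y,q[:,0].min()))
a=np.array(a);print('front',np.polyfit(a[:,0],a[:,1],1),a[:,1].round(4))
Q=sel(.031,.042,.53,.6,.05,.1); print('pin',len(Q),Q.mean(0))
E
```

```text
shift [  45.5    1.7 -158.9] turn 0.0117 j6 -0.311 t 4.75 F [ 0.2  0.  -1.2] w 0.442 p [ 0.5783 -0.1113  0.1954]
car 2773 ((582.0069580078125, -21.68658447265625), (142.18687438964844, 60.152156829833984), 89.13541412353516) 0.02312498188460904
han 1084 ((476.6128845214844, -7.342519760131836), (58.60365676879883, 12.940282821655273), 89.98834228515625)
plate 1422 ((696.5023803710938, -0.44007110595703125), (12.862217903137207, 88.7391128540039), 4.6408843994140625)
front [-0.07399529  0.69018829] [0.6926 0.692  0.6916 0.6915 0.6909 0.6904 0.69   0.6898 0.6894 0.6894
 0.6887 0.6882 0.6878 0.6874 0.6872 0.6873]
pin 0 [nan nan nan]<stdin>:15: RuntimeWarning: Mean of empty slice.
  ret = um.true_divide(
```

View pics/w2.png

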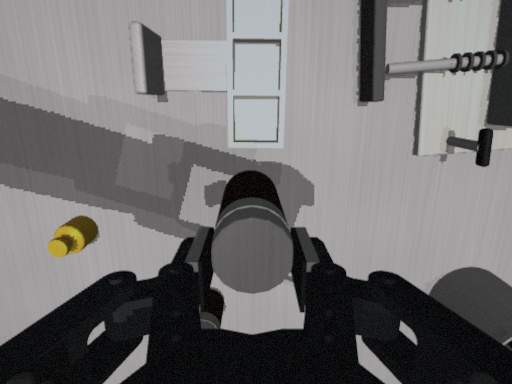

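The wrist view shows the carrier's pockets at (257,15–120), the handle at (148,60), the plate at (372,50), and the tall jar upright in the fingers at (253,245). The wrist gives the carrier at (.5824,−.0089), yaw −0.015, and its handle agrees. The top camera is about 2.5 mm off that. I'll use the wrist frame.

Call:
play_rows --pt "0 1.5 -50 0 1" --pt "0 3.5 -105 0 1" --pt "0 4.8 -156.5 0 1" --pt "40 4.8 -156.5 0 1" --pt "80 4.8 -156.5 0 1" --pt "95 4.8 -156.5 0 1" --pt "95 4.8 -156.5 0 1" --pt "95 4.8 -156.5 0 1"

```text
time: 5.8
tool_pos: [0.5849, 0.0479, 0.1047]
tool_rot: [0.501, 0.501, 0.499, -0.499]
contact_force: [0.5, 0.5, -0.5]
gripper_width: 0.439
```

```bash
python3 - <<'E'
from h import *
to((.5838,.0452,.0700),-0.017)
E
```

```text
shift [34.7 -1.2  2.7] turn 0.0161 j6 -0.044 t 5.8 F [ 0.5  0.5 -0.5] w 0.439 p [0.5849 0.0479 0.1047]
```

Call:
play_rows --pt "10 0 0 0 1" --pt "20 0 0 0 1" --pt "24 0 0 0 1"

```text
time: 6.18
tool_pos: [0.583, 0.0478, 0.0775]
tool_rot: [-0.499, -0.5, -0.5, 0.501]
contact_force: [0.5, 0.1, -1.7]
gripper_width: 0.437
```

```bash
python3 - <<'E'
from h import *
to((.5838,.0452,.0700),-0.017)
for i in range(4):
    g=grab('wrist'); to((.5838,.0452,.0700),-0.017)
E
```

```text
shift [7.5 0.8 2.6] turn 0.0157 j6 -0.044 t 6.175 F [ 0.5  0.1 -1.7] w 0.437 p [0.583  0.0478 0.0775]
shift [7.1 1.  2.6] turn 0.0158 j6 -0.044 t 6.225 F [-0.6  0.3 -1.5] w 0.441 p [0.5828 0.0478 0.0771]
shift [7.6 0.8 2.6] turn 0.0158 j6 -0.044 t 6.275 F [ 0.3  0.2 -1.3] w 0.437 p [0.583  0.0478 0.0776]
shift [8.2 0.4 2.6] turn 0.0158 j6 -0.044 t 6.325 F [-1.2  1.5 -0.8] w 0.444 p [0.5834 0.0478 0.0782]
shift [8.6 0.1 2.6] turn 0.016 j6 -0.044 t 6.375 F [ 0.4 -0.1 -1.4] w 0.44 p [0.5837 0.0478 0.0786]
```

Call:
play_rows --pt "3 0.3 1.2 0 1" --pt "6 0.3 1.2 0 1" --pt "7.5 0.3 1.2 0 1" --pt "7.5 0.3 1.2 0 1"

```text
time: 6.88
tool_pos: [0.5838, 0.0467, 0.071]
tool_rot: [-0.5, -0.5, -0.5, 0.5]
contact_force: [-0.0, 0.7, -0.6]
gripper_width: 0.44
```

```bash
python3 - <<'E'
from h import *
for i in range(3):
    grab('top'); to((.5838,.0452,.0700),-0.017)
E
```

```text
shift [ 1.1 -0.1  1.5] turn 0.016 j6 -0.046 t 6.925 F [-0.1  0.1 -1.7] w 0.437 p [0.5839 0.0467 0.0711]
shift [ 1.2 -0.2  1.5] turn 0.0161 j6 -0.046 t 6.975 F [-0.8 -0.9 -1.5] w 0.442 p [0.584  0.0467 0.0712]
shift [ 1.3 -0.3  1.5] turn 0.016 j6 -0.046 t 7.025 F [-1.   0.3 -0.9] w 0.444 p [0.5841 0.0467 0.0713]
```

Weight still on the wrist (≈ −1.2 N); lower another 2.5 mm and open.

Call:
play_rows --pt "1 0 0 0 1" --pt "2 0 0 0 1" --pt "2.5 0 0 0 1" --pt "2.5 0 0 0 1" --pt "2.5 0 0 0 0.1" --pt "2.5 0 0 0 -0.3" --pt "2.5 0 0 0 -0.6" --pt "2.5 0 0 0 -1"

```text
time: 8.02
tool_pos: [0.5838, 0.0467, 0.0683]
tool_rot: [-0.5, -0.5, -0.5, 0.5]
contact_force: [0.3, 0.3, -0.1]
gripper_width: 0.983
```

Call:
play_rows --pt "0 0 0 0 -1" --pt "-20 0 0 0 -1" --pt "-60 0 0 0 -1" --pt "-110 0 0 0 -1" --pt "-120 0 0 0 -1"

```text
time: 8.65
tool_pos: [0.587, 0.0465, 0.1957]
tool_rot: [0.502, 0.503, 0.497, -0.498]
contact_force: [0.7, -0.3, 0.0]
gripper_width: 1.002
```

```bash
python3 - <<'E'
from h import *
to((.5157,-.2975,.2),0)
g=grab('top'); W=cloud(g); P=W.reshape(-1,3)
Q=P[(P[:,2]>.08)&(P[:,2]<.112)&(abs(P[:,0]-.583)<.03)&(abs(P[:,1]-.047)<.03)]; print(len(Q),Q.mean(0) if len(Q) else '')
E
```

```text
shift [ -4.8 -70.9 344.1] turn -0.001 j6 -0.046 t 8.65 F [ 0.7 -0.3  0. ] w 1.002 p [0.587  0.0465 0.1957]
10 [0.57330901 0.03107388 0.09803469]
```

Call:
play_rows --pt "-5 -12 58 0 -1" --pt "-5 -24 116 0 -1" --pt "-5 -36 174 0 -1" --pt "-5 -48 232 0 -1" --pt "-5 -60 290 0 -1" --pt "-5 -71 344 0 -1" --pt "-5 -71 344 0 -1" --pt "-5 -71 344 0 -1"

```text
time: 9.7
tool_pos: [0.5122, -0.2967, 0.1928]
tool_rot: [0.499, 0.5, 0.5, -0.5]
contact_force: [-0.2, 0.6, 1.2]
gripper_width: 1.003
```

```bash
python3 - <<'E'
from h import *
g=grab('wrist'); W=cloud(g); b=W[...,2]
for z in (.08,):
    m=(np.abs(b-z)<.007); n,l,st,c=cv2.connectedComponentsWithStats(m.astype(np.uint8))
    for i in range(1,n):
        if st[i,4]>150: T=W[l==i]; print(z,st[i],T.mean(0).round(4),((T.max(0)+T.min(0))/2).round(4),np.ptp(T,0).round(3))
to((.5157,-.2975,.048),0)
g=grab('top'); W=cloud(g); P=W.reshape(-1,3)
Q=P[(P[:,2]>.09)&(P[:,2]<.115)&(abs(P[:,0]-.583)<.04)&(abs(P[:,1]-.047)<.04)]; print('tall in pocket',len(Q),Q.mean(0),np.ptp(Q,0))
Q=P[(P[:,2]>.016)&(P[:,2]<.030)&(P[:,0]>.53)&(P[:,0]<.63)&(abs(P[:,1])<.12)]
print('car',cv2.minAreaRect((Q[:,:2]*1000).astype(np.float32)))
E
```

```text
0.08 [ 238  158   43   43 1419] [ 0.5185 -0.2983  0.0791] [ 0.5184 -0.2991  0.0773] [0.039 0.039 0.008]
0.08 [400 269  35  15 166] [ 0.6751 -0.3968  0.0798] [ 0.6773 -0.3991  0.08  ] [0.03  0.009 0.014]
shift [144.9   3.3   1.5] turn -0.0003 j6 -0.65 t 9.75 F [ 0.5 -0.1  0.6] w 1.003 p [ 0.5125 -0.2962  0.1929]
tall in pocket 117 [0.57936344 0.04640956 0.10348706] [0.03846939 0.03575889 0.01762802]
car ((579.9658813476562, -6.425048828125), (168.06509399414062, 60.46040344238281), 89.25028228759766)
```

Tall jar is standing in pocket 1 (top at .1035, within ~1.5 mm). Now the middle jar.

Call:
play_rows --pt "0 5.5 2.3 0 -1" --pt "55 5.5 2.3 0 -1" --pt "110 5.5 2.3 0 -1" --pt "148 5.5 2.3 0 -1" --pt "148 5.5 2.3 0 -1" --pt "148 5.5 2.3 0 1" --pt "148 5.5 2.3 0 1" --pt "148 5.5 2.3 0 1"

```text
time: 10.8
tool_pos: [0.5198, -0.3008, 0.0488]
tool_rot: [0.501, 0.5, 0.498, -0.5]
contact_force: [-0.7, -0.7, 0.2]
gripper_width: 0.434
```

Call:
play_rows --pt "0 0 0 0 1" --pt "0 0 0 0 1"

```text
time: 11.05
tool_pos: [0.5198, -0.3009, 0.0487]
tool_rot: [0.501, 0.5, 0.498, -0.5]
contact_force: [-0.4, 0.3, 5.8]
gripper_width: 0.44
```

Call:
play_rows --pt "-3 0 0 0 1" --pt "-50 0 0 0 1" --pt "-110 0 0 0 1" --pt "-145 0 0 0 1" --pt "-145 0 0 0 1" --pt "-145 0 0 0 1"

```text
time: 11.8
tool_pos: [0.5173, -0.299, 0.1889]
tool_rot: [0.499, 0.5, 0.501, -0.5]
contact_force: [-0.6, -0.0, -2.1]
gripper_width: 0.435
```

```bash
python3 - <<'E'
from h import *
to((.5832,-.0075,.19),0)
E
```

```text
shift [  -0.7   65.6 -291.5] turn -0.001 j6 -0.648 t 11.8 F [-0.6 -0.  -2.1] w 0.435 p [ 0.5173 -0.299   0.1889]
```

Call:
play_rows --pt "0 12 -58 0 1" --pt "0 25 -116 0 1" --pt "0 37 -160 0 1" --pt "0 45 -190 0 1" --pt "0 45 -190 0 1" --pt "0 45 -190 0 1"

```text
time: 12.55
tool_pos: [0.5623, -0.1098, 0.1887]
tool_rot: [-0.499, -0.5, -0.501, 0.501]
contact_force: [0.3, -0.3, -0.7]
gripper_width: 0.437
```

```bash
python3 - <<'E'
from h import *
g=grab('wrist','pics/w3.png'); W=cloud(g); P=W.reshape(-1,3)
s=manip.state(); t=s['tool_pos']; print(t)
Q=P[(P[:,2]>t[2]-.02)&(P[:,2]<t[2]+.06)&(abs(P[:,0]-t[0])<.03)&(abs(P[:,1]-t[1])<.03)]
h,e=np.histogram(Q[:,2],bins=16); print(h,e.round(3))
z=np.percentile(Q[:,2],90)
def sel(z0,z1,x0,x1,y0,y1): return P[(P[:,2]>z0)&(P[:,2]<z1)&(P[:,0]>x0)&(P[:,0]<x1)&(P[:,1]>y0)&(P[:,1]<y1)]
Q=sel(t[2]+.025,t[2]+.04,t[0]-.0175,t[0]+.0175,t[1]-.04,t[1]+.04); print('lid',len(Q),Q.mean(0),Q.min(0),Q.max(0))
Q=sel(.018,.028,.53,.63,-.14,.12); print('car',len(Q),cv2.minAreaRect((Q[:,:2]*1000).astype(np.float32)))
Q=sel(.055,.07,.45,.5,-.06,.06);print('han',len(Q),len(Q) and cv2.minAreaRect((Q[:,:2]*1000).astype(np.float32)))
Q=sel(.09,.11,.53,.63,0,.1);print('tall',len(Q),Q.mean(0),np.ptp(Q,0))
Q=sel(.04,.05,.66,.71,-.08,.12);print('plate',len(Q),len(Q) and cv2.minAreaRect((Q[:,:2]*1000).astype(np.float32)))
to((.5832,-.0075,.19),0)
E
```

```text
[ 0.56248055 -0.11020369  0.1891383 ]
[ 119  124  137  153  185  174  271  168  248 2821 2784  385  398  454
  424  929] [0.169 0.174 0.179 0.184 0.189 0.194 0.199 0.204 0.209 0.214 0.219 0.224
 0.229 0.234 0.239 0.244 0.249]
lid 4945 [ 0.56221565 -0.10688814  0.21906861] [ 0.54498989 -0.12834856  0.21422506] [ 0.579969   -0.08852855  0.22125153]
car 2918 ((582.0490112304688, -21.667091369628906), (141.6344451904297, 60.06688690185547), 89.08909606933594)
han 1119 ((476.412109375, -7.04979133605957), (59.007530212402344, 12.96696662902832), 89.51023864746094)
tall 181 [0.58186581 0.02635949 0.09749546] [0.02450092 0.00515552 0.01411636]
plate 1507 ((696.23193359375, -0.5616722106933594), (12.890761375427246, 88.49276733398438), 4.649954795837402)
shift [  -0.9   20.5 -102.7] turn -0.0018 j6 -0.321 t 12.6 F [ 0.4  0.  -1.4] w 0.439 p [ 0.5625 -0.1102  0.1891]
```

View pics/w3.png

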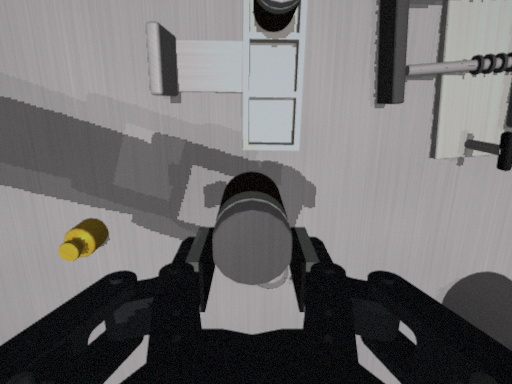

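The jar is upright in the hand: lid centre (.5622,−.1084), 1.8 mm off the TCP in y, which I'll correct for. Pockets 2 and 3 at image (272,65) and (272,120) are empty, and the tall jar stands at (275,8).

Call:
play_rows --pt "0 10 -50 0 1" --pt "0 20.4 -99.5 0 1" --pt "0 20.4 -99.5 0 1" --pt "50 20.4 -99.5 0 1" --pt "95 20.4 -99.5 0 1" --pt "105 20.4 -99.5 0 1" --pt "105 20.4 -99.5 0 1"

```text
time: 13.48
tool_pos: [0.5838, -0.0112, 0.0858]
tool_rot: [-0.499, -0.5, -0.5, 0.501]
contact_force: [0.0, -0.1, -1.0]
gripper_width: 0.437
```

```bash
python3 - <<'E'
from h import *
for i in range(3):
    grab('wrist');to((.5826,-.0105,.053),0)
E
```

```text
shift [34.3 -2.4 -0.6] turn -0.0021 j6 -0.144 t 13.525 F [-0.1  0.5 -0.6] w 0.433 p [ 0.5849 -0.0111  0.0873]
shift [35.2 -3.1 -0.5] turn -0.0018 j6 -0.144 t 13.575 F [-1.   0.2 -1.5] w 0.435 p [ 0.5855 -0.011   0.0882]
shift [35.5 -3.3 -0.4] turn -0.0015 j6 -0.144 t 13.625 F [ 0.1 -0.2 -0.9] w 0.433 p [ 0.5857 -0.0108  0.0885]
```

Call:
play_rows --pt "8 -2.5 0 0 1" --pt "16 -2.5 0 0 1" --pt "20 -2.5 0 0 1" --pt "20 -2.5 0 0 1"

```text
time: 14.12
tool_pos: [0.5808, -0.01, 0.0649]
tool_rot: [-0.499, -0.5, -0.5, 0.501]
contact_force: [-0.3, 0.4, -1.6]
gripper_width: 0.434
```

```bash
python3 - <<'E'
from h import *
for i in range(3):
    grab('top');to((.5826,-.0105,.053),0)
E
```

```text
shift [12.4  1.4  0.4] turn -0.0009 j6 -0.144 t 14.175 F [-1.   0.8 -0.7] w 0.435 p [ 0.5812 -0.0101  0.0654]
shift [12.7  1.2  0.4] turn -0.0009 j6 -0.144 t 14.225 F [ 0.1 -0.9 -1.2] w 0.438 p [ 0.5814 -0.0101  0.0657]
shift [12.9  1.1  0.4] turn -0.0009 j6 -0.144 t 14.275 F [-0.1  0.8  0. ] w 0.438 p [ 0.5815 -0.0101  0.0659]
```

In the pocket mouth without side force; lower to the floor and open.

Call:
play_rows --pt "5 1 0 0 1" --pt "9 1 0 0 1" --pt "12 1 0 0 1" --pt "14 1 0 0 1" --pt "14 1 0 0 1"

```text
time: 14.9
tool_pos: [0.5823, -0.0101, 0.0528]
tool_rot: [-0.5, -0.5, -0.5, 0.5]
contact_force: [-3.9, -0.8, 5.8]
gripper_width: 0.436
```

```bash
python3 - <<'E'
from h import *
for i in range(2):
    grab('top');to((.5826,-.0105,.053),0)
E
```

```text
shift [-0.2  0.3  0.4] turn -0.001 j6 -0.144 t 14.95 F [-3.  -0.2  5.1] w 0.433 p [ 0.5823 -0.0101  0.0528]
shift [-0.1  0.3  0.4] turn -0.0009 j6 -0.144 t 15.0 F [-4.  -0.   5.3] w 0.435 p [ 0.5823 -0.0101  0.0529]
```

Call:
play_rows --pt "-0.7 0 0 0 1" --pt "-0.7 0 0 0 0.1" --pt "-0.7 0 0 0 -0.3" --pt "-0.7 0 0 0 -0.6" --pt "-0.7 0 0 0 -1" --pt "-0.7 0 0 0 -1" --pt "-0.7 0 0 0 -1"

```text
time: 15.88
tool_pos: [0.5824, -0.0101, 0.0524]
tool_rot: [0.5, 0.5, 0.5, -0.5]
contact_force: [0.3, -0.3, -0.0]
gripper_width: 1.004
```

Call:
play_rows --pt "-30 0 0 0 -1" --pt "-80 0 0 0 -1" --pt "-130 0 0 0 -1" --pt "-140 0 0 0 -1" --pt "-140 0 0 0 -1"

```text
time: 16.5
tool_pos: [0.5827, -0.0102, 0.193]
tool_rot: [0.5, 0.501, 0.499, -0.5]
contact_force: [0.3, 0.1, -0.7]
gripper_width: 1.001
```

```bash
python3 - <<'E'
from h import *
to((.592,.289,.2),0)
E
```

```text
shift [  -7.     9.  -299.2] turn -0.001 j6 -0.144 t 16.5 F [ 0.3  0.1 -0.7] w 1.001 p [ 0.5827 -0.0102  0.193 ]
```

Call:
play_rows --pt "-7 2 -58 0 -1" --pt "-7 4 -116 0 -1" --pt "-7 6 -174 0 -1" --pt "-7 8 -232 0 -1" --pt "-7 9 -280 0 -1" --pt "-7 9.5 -300 0 -1" --pt "-7 9.5 -300 0 -1" --pt "-7 9.5 -300 0 -1"

```text
time: 17.5
tool_pos: [0.5921, 0.2883, 0.1985]
tool_rot: [-0.499, -0.5, -0.499, 0.501]
contact_force: [0.3, 0.3, 0.4]
gripper_width: 1.0
```

```bash
python3 - <<'E'
from h import *
g=grab('wrist'); W=cloud(g); b=W[...,2]
m=(np.abs(b-.06)<.007); n,l,st,c=cv2.connectedComponentsWithStats(m.astype(np.uint8))
for i in range(1,n):
    if st[i,4]>150: T=W[l==i]; print(st[i],T.mean(0).round(4),((T.max(0)+T.min(0))/2).round(4),np.ptp(T,0).round(3),'rgb',g['img'][l==i].mean(0).round())
to((.592,.290,.034),0)
g=grab('top'); P=cloud(g).reshape(-1,3)
for z,y in((.104,.047),(.084,-.008)):
    Q=P[(abs(P[:,2]-z)<.01)&(abs(P[:,0]-.583)<.04)&(abs(P[:,1]-y)<.026)]; print(len(Q),Q.mean(0),np.ptp(Q,0))
to((.592,.290,.034),0)
E
```

```text
[496 140  16  40 373] [0.8398 0.2987 0.0596] [0.8434 0.2983 0.06  ] [0.015 0.038 0.014] rgb [68. 72. 72.]
[ 234  149   40   40 1217] [0.593  0.2907 0.0592] [0.5932 0.2899 0.0573] [0.039 0.039 0.008] rgb [107. 105. 106.]
[ 326  159   40   39 1211] [0.6858 0.2803 0.059 ] [0.6862 0.2799 0.0572] [0.039 0.039 0.008] rgb [159. 108. 129.]
[484 195  28  40 426] [0.842  0.2452 0.06  ] [0.8474 0.2414 0.06  ] [0.023 0.04  0.014] rgb [69. 73. 73.]
[ 235  217   38   36 1037] [0.5933 0.2186 0.0591] [0.5932 0.2176 0.0573] [0.039 0.039 0.009] rgb [116.  62.  76.]
[ 303  226   37   35 1035] [0.6653 0.209  0.059 ] [0.6656 0.208  0.0574] [0.038 0.039 0.009] rgb [151.  98. 118.]
[438 362  11  22 181] [0.8233 0.0366 0.0603] [0.8233 0.0351 0.0599] [0.004 0.042 0.014] rgb [31. 32. 32.]
shift [ 1.649e+02 -1.000e-01 -1.900e+00] turn -0.0027 j6 0.343 t 17.55 F [-0.1  0.5  0.2] w 0.997 p [0.5922 0.2882 0.1989]
114 [0.5797238  0.04648713 0.10354982] [0.03610153 0.03587547 0.01412459]
110 [ 0.57848898 -0.00689849  0.08315582] [0.03628786 0.03670863 0.01325181]
shift [165.2  -0.3  -1.8] turn -0.0029 j6 0.343 t 17.6 F [ 0.  -0.4 -0.1] w 1.001 p [0.5923 0.2882 0.1992]
```

Both placed jars stand correctly: tops at .1035 and .083, each about 1 mm from its pocket centre. The grey-lidded short jar is at (.593,.290).

Call:
play_rows --pt "50 0.8 -2 0 -1" --pt "110 0.8 -2 0 -1" --pt "155 0.8 -2 0 -1" --pt "171 0.8 -2 0 -1" --pt "171 0.8 -2 0 -1" --pt "171 0.8 -2 0 -1" --pt "171 0.8 -2 0 1" --pt "171 0.8 -2 0 1"

```text
time: 18.6
tool_pos: [0.5938, 0.2923, 0.03]
tool_rot: [0.5, 0.501, 0.499, -0.499]
contact_force: [-0.3, 0.3, -1.3]
gripper_width: 0.604
```

Call:
play_rows --pt "0 0 0 0 1" --pt "0 0 0 0 1" --pt "0 0 0 0 1"

```text
time: 18.98
tool_pos: [0.594, 0.2923, 0.0298]
tool_rot: [0.5, 0.501, 0.499, -0.499]
contact_force: [0.7, -0.1, 6.2]
gripper_width: 0.432
```

Call:
play_rows --pt "-3 0 0 0 1" --pt "-50 0 0 0 1" --pt "-110 0 0 0 1" --pt "-160 0 0 0 1" --pt "-170 0 0 0 1" --pt "-170 0 0 0 1"

```text
time: 19.73
tool_pos: [0.5927, 0.2918, 0.1978]
tool_rot: [-0.5, -0.5, -0.5, 0.5]
contact_force: [0.1, 0.1, -0.9]
gripper_width: 0.434
```

```bash
python3 - <<'E'
from h import *
to((.582,-.16,.2),0)
E
```

```text
shift [ -2.1 -10.2 451.8] turn -0.001 j6 0.346 t 19.725 F [ 0.1  0.1 -0.9] w 0.434 p [0.5927 0.2918 0.1978]
```

Call:
play_rows --pt "0 -2 58 0 1" --pt "0 -4 116 0 1" --pt "0 -6 174 0 1" --pt "0 -8 232 0 1" --pt "0 -10 290 0 1" --pt "0 -11 335 0 1" --pt "0 -11 354 0 1" --pt "0 -11 354 0 1"

```text
time: 20.72
tool_pos: [0.5806, -0.0624, 0.196]
tool_rot: [-0.498, -0.5, -0.501, 0.501]
contact_force: [0.9, -0.3, -1.5]
gripper_width: 0.433
```

```bash
python3 - <<'E'
from h import *
g=grab('wrist'); P=cloud(g).reshape(-1,3)
t=manip.state()['tool_pos']; print(t)
def sel(z0,z1,x0,x1,y0,y1): return P[(P[:,2]>z0)&(P[:,2]<z1)&(P[:,0]>x0)&(P[:,0]<x1)&(P[:,1]>y0)&(P[:,1]<y1)]
Q=sel(t[2]+.0,t[2]+.05,t[0]-.0175,t[0]+.0175,t[1]-.04,t[1]+.04); h,e=np.histogram(Q[:,2],20);k=h.argmax();zl=e[k]
Q=Q[abs(Q[:,2]-zl)<.006]; print('lid',len(Q),Q.mean(0),(Q.min(0)+Q.max(0))/2,np.ptp(Q,0))
for n,z,y in(('tall',.104,.047),('mid',.084,-.008)):
    Q=sel(z-.005,z+.005,.54,.62,y-.025,y+.025); print(n,len(Q),len(Q) and ((Q.min(0)+Q.max(0))/2,np.ptp(Q,0)))
Q=sel(.018,.028,.53,.63,-.14,.12); print('car',len(Q),cv2.minAreaRect((Q[:,:2]*1000).astype(np.float32)))
Q=sel(.055,.07,.45,.5,-.06,.06);print('han',len(Q),len(Q) and cv2.minAreaRect((Q[:,:2]*1000).astype(np.float32)))
Q=sel(.04,.05,.66,.71,-.08,.12);print('plate',len(Q),len(Q) and cv2.minAreaRect((Q[:,:2]*1000).astype(np.float32)))
to((.5816,-.0628,.034),0)
E
```

```text
[ 0.58086388 -0.06142976  0.19658559]
lid 4894 [ 0.5805542  -0.06265467  0.22525308] [ 0.58086808 -0.06455307  0.22294004] [0.03498279 0.03999669 0.00907897]
tall 2277 (array([0.58220015, 0.04502012, 0.10229259]), array([0.03905497, 0.03969358, 0.00623008]))
mid 1638 (array([ 0.58139794, -0.00897112,  0.082782  ]), array([0.03922929, 0.03919194, 0.00540332]))
car 2471 ((582.1415405273438, -8.725990295410156), (167.9165802001953, 60.17892074584961), 89.08704376220703)
han 939 ((476.660888671875, -6.973274230957031), (59.416114807128906, 12.25973129272461), 89.34370422363281)
plate 1923 ((694.7762451171875, 19.92727279663086), (12.574548721313477, 129.97645568847656), 4.438084602355957)
shift [162.6   1.2   1.6] turn -0.0013 j6 -0.232 t 20.775 F [ 0.8  0.8 -0.6] w 0.43 p [ 0.5809 -0.0614  0.1966]
```

Fits match the given sizes: carrier 168×60 at (.5821,−.0087), yaw −.016; plate 130 mm wide, centre (.6948,.0199), yaw +.0775. Lower the short jar.

Call:
play_rows --pt "50 0.5 -0.5 0 1" --pt "100 0.5 -0.5 0 1" --pt "130 0.5 -0.5 0 1" --pt "132 0.5 -0.5 0 1" --pt "132 0.5 -0.5 0 1" --pt "132 0.5 -0.5 0 1"

```text
time: 21.52
tool_pos: [0.5838, -0.0615, 0.0688]
tool_rot: [0.501, 0.501, 0.499, -0.499]
contact_force: [0.4, -0.2, 0.5]
gripper_width: 0.435
```

```bash
python3 - <<'E'
from h import *
to((.5814,-.0605,.034),0)
E
```

```text
shift [34.8 -2.5 -1. ] turn -0.0003 j6 -0.231 t 21.525 F [ 0.4 -0.2  0.5] w 0.435 p [ 0.5838 -0.0615  0.0688]
```

Call:
play_rows --pt "8 -1.5 -0.8 0 1" --pt "16 -1.5 -0.8 0 1" --pt "22 -1.5 -0.8 0 1" --pt "22 -1.5 -0.8 0 1" --pt "22 -1.5 -0.8 0 1"

```text
time: 22.15
tool_pos: [0.5807, -0.0609, 0.0444]
tool_rot: [0.5, 0.5, 0.5, -0.5]
contact_force: [0.2, -0.9, -0.2]
gripper_width: 0.428
```

```bash
python3 - <<'E'
from h import *
to((.5814,-.0605,.034),0)
E
```

```text
shift [10.4  0.7 -0.4] turn -0.0011 j6 -0.231 t 22.15 F [ 0.2 -0.9 -0.2] w 0.428 p [ 0.5807 -0.0609  0.0444]
```

Call:
play_rows --pt "4 0.7 0 0 1" --pt "8 0.7 0 0 1" --pt "11 0.7 0 0 1" --pt "11 0.7 0 0 1" --pt "11 0.7 0 0 1"

```text
time: 22.78
tool_pos: [0.5813, -0.0608, 0.0338]
tool_rot: [-0.5, -0.5, -0.5, 0.5]
contact_force: [-1.8, 0.7, 4.2]
gripper_width: 0.434
```

```bash
python3 - <<'E'
from h import *
to((.5814,-.0605,.034),0)
E
```

```text
shift [-0.2  0.1 -0.3] turn -0.001 j6 -0.23 t 22.775 F [-1.8  0.7  4.2] w 0.434 p [ 0.5813 -0.0608  0.0338]
```

Call:
play_rows --pt "-0.5 0 0 0 1" --pt "-0.5 0 0 0 0.1" --pt "-0.5 0 0 0 -0.3" --pt "-0.5 0 0 0 -0.6" --pt "-0.5 0 0 0 -1" --pt "-0.5 0 0 0 -1" --pt "-0.5 0 0 0 -1"

```text
time: 23.65
tool_pos: [0.5813, -0.0608, 0.0339]
tool_rot: [0.5, 0.5, 0.5, -0.5]
contact_force: [-0.0, -0.5, -0.3]
gripper_width: 1.002
```

Call:
play_rows --pt "-30 0 0 0 -1" --pt "-80 0 0 0 -1" --pt "-130 0 0 0 -1" --pt "-160 -25 0 0 -1" --pt "-160 -60 0 0 -1" --pt "-160 -80 0 0 -1" --pt "-160 -80 0 0 -1"

```text
time: 24.52
tool_pos: [0.5007, -0.0607, 0.194]
tool_rot: [0.5, 0.5, 0.499, -0.5]
contact_force: [-0.5, -0.2, 0.3]
gripper_width: 1.002
```

```bash
cat > look.py <<'E'
from h import *
import sys
g=grab('wrist',sys.argv[1] if len(sys.argv)>1 else None); P=cloud(g).reshape(-1,3)
t=manip.state()['tool_pos']
def sel(z0,z1,x0,x1,y0,y1): return P[(P[:,2]>z0)&(P[:,2]<z1)&(P[:,0]>x0)&(P[:,0]<x1)&(P[:,1]>y0)&(P[:,1]<y1)]
for n,z,y in(('tall',.104,.045),('mid',.084,-.009),('short',.064,-.063)):
    Q=sel(z-.005,z+.005,.54,.62,y-.025,y+.025); print(n,len(Q),len(Q) and ((Q.min(0)+Q.max(0))/2,np.ptp(Q,0)))
Q=sel(.018,.028,.53,.63,-.14,.12); print('car',len(Q),cv2.minAreaRect((Q[:,:2]*1000).astype(np.float32)))
Q=sel(.055,.07,.45,.5,-.06,.06);print('han',len(Q),len(Q) and cv2.minAreaRect((Q[:,:2]*1000).astype(np.float32)))
Q=sel(.04,.05,.66,.71,-.08,.12);print('plate',len(Q),len(Q) and cv2.minAreaRect((Q[:,:2]*1000).astype(np.float32)))
to((.4765,-.0070,.03),-.015)
E
python3 look.py
```

```text
tall 2343 (array([0.5823918 , 0.04502155, 0.10255486]), array([0.03984084, 0.03990498, 0.00659386]))
mid 1678 (array([ 0.58076641, -0.00920715,  0.08232501]), array([0.03923885, 0.0391835 , 0.00651029]))
short 1273 (array([ 0.58071738, -0.06315753,  0.06228431]), array([0.0389883 , 0.04001858, 0.00624067]))
car 2379 ((582.02099609375, -8.632354736328125), (168.3860321044922, 60.74082946777344), 89.38309478759766)
han 847 ((476.2812194824219, -6.568752288818359), (58.95392608642578, 11.998733520507812), 89.38153076171875)
plate 2076 ((694.4348754882812, 20.300521850585938), (13.393343925476074, 128.8610382080078), 4.36388635635376)
shift [164.1 -25.1 -53.8] turn 0.0137 j6 -0.267 t 24.575 F [ 0.2 -0.4  0.3] w 1.002 p [ 0.5013 -0.0608  0.1941]
```

All three jars stand within about 1.5 mm of their pocket centres. Handle at (.4764,−.0068). Now grasp it.

Call:
play_rows --pt "0 -12 -27 0.013 -1" --pt "0 -25 -54 0.013 -1" --pt "0 -25 -54 0.013 -1" --pt "50 -25 -54 0.013 -1" --pt "100 -25 -54 0.013 -1" --pt "145 -25 -54 0.013 -1" --pt "166 -25 -54 0.013 -1" --pt "166 -25 -54 0.013 -1"

```text
time: 25.58
tool_pos: [0.4751, -0.007, 0.0257]
tool_rot: [-0.495, -0.503, -0.498, 0.505]
contact_force: [-0.2, 0.6, 0.6]
gripper_width: 0.999
```

Call:
play_rows --pt "0 0 0 0 -1" --pt "0 0 0 0 0.2" --pt "0 0 0 0 0.5" --pt "0 0 0 0 0.7" --pt "0 0 0 0 1" --pt "0 0 0 0 1"

```text
time: 26.32
tool_pos: [0.4769, -0.0068, 0.0284]
tool_rot: [0.497, 0.504, 0.496, -0.503]
contact_force: [0.7, 0.1, 1.7]
gripper_width: 0.122
```

```bash
python3 look.py pics/w4.png
```

```text
tall 0 0
mid 3559 (array([ 0.57194591, -0.00871903,  0.08216447]), array([0.02273   , 0.03925637, 0.00631006]))
short 781 (array([ 0.58573726, -0.05138806,  0.06204128]), array([0.02877558, 0.01825526, 0.00605584]))
car 8047 ((582.1990966796875, -7.0186767578125), (166.4754638671875, 61.3815803527832), 89.32466888427734)
han 3727 ((474.40625, -5.6062164306640625), (57.46744918823242, 34.926204681396484), 67.38162994384766)
plate 0 0
shift [-1.7 -0.3  0.3] turn 0.001 j6 -0.156 t 26.375 F [0.9 0.6 2.2] w 0.122 p [ 0.4768 -0.0067  0.0283]
```

Call:
play_rows --pt "0 2 -0.4 -0.005 1" --pt "0 6 -1.3 -0.015 1" --pt "0 11 -2.4 -0.028 1" --pt "0 17 -3.7 -0.042 1" --pt "0 23 -5 -0.057 1" --pt "0 29 -6.4 -0.072 1" --pt "0 35 -7.7 -0.085 1" --pt "0 40 -8.8 -0.09 1"

```text
time: 27.38
tool_pos: [0.5145, 0.0007, 0.0283]
tool_rot: [0.517, 0.479, 0.52, -0.483]
contact_force: [-11.8, -3.0, 12.1]
gripper_width: 0.124
```

Call:
play_rows --pt "0 3 0 0 1" --pt "0 3 0 0 1" --pt "0 3 0 0 1"

```text
time: 27.75
tool_pos: [0.5175, 0.0011, 0.0283]
tool_rot: [0.517, 0.479, 0.52, -0.482]
contact_force: [-9.2, -2.3, 11.6]
gripper_width: 0.121
```

```bash
cat > look2.py <<'E'
from h import *
import sys
s=manip.state(); g=grab('top',sys.argv[1] if len(sys.argv)>1 else None); P=cloud(g).reshape(-1,3)
M=rot(s['tool_rot']); print(s['time'],'p',s['tool_pos'].round(4),'F',s['contact_force'].round(1),'w',round(s['gripper_width'],3),'yaw',round(np.arctan2(M[1,1],M[0,1]),4),'tilt',M[2,1].round(4),'j',s['joint_pos'].round(2))
def sel(z0,z1,x0,x1,y0,y1): return P[(P[:,2]>z0)&(P[:,2]<z1)&(P[:,0]>x0)&(P[:,0]<x1)&(P[:,1]>y0)&(P[:,1]<y1)]
for n,z0,z1,x0,x1 in(('car',.014,.030,.53,.683),('plate',.036,.052,.67,.74)):
    Q=sel(z0,z1,x0,x1,-.13,.13)
    if n=='plate':
        e=np.array([(y,np.percentile(Q[abs(Q[:,1]-y)<.004][:,0],8)) for y in np.arange(-.03,.075,.01) if (abs(Q[:,1]-y)<.004).sum()>2])
        print('front',np.polyfit(e[:,0],e[:,1],1).round(4))
    print(n,len(Q),cv2.minAreaRect((Q[:,:2]*1000).astype(np.float32)),np.median(Q[:,2]))
for z in(.104,.084,.064):
    m=abs(P[:,2]-z)<.004; m&=(abs(P[:,1])<.12)&(P[:,0]>.53)&(P[:,0]<.75); Q=P[m]; print(z,len(Q),np.median(Q,0) if len(Q) else '')
E
python3 look2.py
```

```text
27.75 p [0.5175 0.0011 0.0283] F [-9.2 -2.3 11.6] w 0.121 yaw 0.0761 tilt -0.0059 j [-0.14 -0.01  2.   -0.    1.16 -0.22]
car 253 ((636.1951293945312, 10.749847412109375), (96.94790649414062, 164.51661682128906), 1.433159589767456) 0.02298798159643267
front [-0.0731  0.6889]
plate 152 ((706.37109375, 23.757301330566406), (41.41087341308594, 127.91441345214844), 5.106420040130615) 0.0446742190682059
0.104 106 [0.61472358 0.06429957 0.10338982]
0.084 110 [0.61818561 0.01183866 0.0835338 ]
0.064 104 [ 0.62190053 -0.04187523  0.06364759]
```

Top view numbers show the jars still standing in the carrier, which is 35 mm from the plate, yaw .076 against the plate's .075, and 5 mm to one side. The down-push is 12 N, so I'll raise it a little and centre it.

Call:
play_rows --pt "-0.8 2 -0.5 0 1" --pt "-1 6 -1.5 0 1" --pt "-1 11 -2.8 0 1" --pt "-1 16 -4 0 1" --pt "-1 21 -5 0 1" --pt "-1 25 -5.4 0 1" --pt "-1 28 -5.4 0 1" --pt "-1 28 -5.4 0 1"

```text
time: 28.8
tool_pos: [0.545, 0.0091, 0.0284]
tool_rot: [0.517, 0.479, 0.52, -0.482]
contact_force: [-5.9, -1.2, 4.2]
gripper_width: 0.123
```

```bash
python3 look2.py
```

```text
28.8 p [0.545  0.0091 0.0284] F [-5.9 -1.2  4.2] w 0.123 yaw 0.0763 tilt -0.0054 j [-0.12  0.05  1.93 -0.    1.16 -0.2 ]
car 204 ((652.976318359375, 19.391517639160156), (67.73149871826172, 168.00135803222656), 3.9964330196380615) 0.022767319768426275
front [-0.0683  0.6888]
plate 155 ((709.92822265625, 22.582744598388672), (51.51640319824219, 127.8041000366211), 0.8845556378364563) 0.044665094449674037
0.104 104 [0.64325626 0.0716953  0.10366345]
0.084 103 [0.64523562 0.01924278 0.08357542]
0.064 112 [ 0.64946529 -0.03443595  0.06325527]
```

Call:
play_rows --pt "0 2.5 0 0 1" --pt "0 5 0 0 1" --pt "0 7 0 0 1" --pt "0 9 0 0 1" --pt "0 11 0 0 1" --pt "0 13.5 0 0 1" --pt "0 16.5 0 0 1" --pt "0 20 0 0 1"

```text
time: 29.85
tool_pos: [0.5626, 0.0105, 0.0284]
tool_rot: [0.516, 0.477, 0.522, -0.483]
contact_force: [-16.2, -1.6, 13.9]
gripper_width: 0.121
```

```bash
python3 look2.py
```

```text
29.85 p [0.5626 0.0105 0.0284] F [-16.2  -1.6  13.9] w 0.121 yaw 0.0767 tilt -0.0118 j [-0.11  0.1   1.89 -0.    1.17 -0.19]
car 85 ((664.3788452148438, 20.348472595214844), (50.44677734375, 167.66856384277344), 5.532383918762207) 0.02217981791645829
front [-0.0784  0.6974]
plate 151 ((710.444580078125, 20.645259857177734), (124.69480895996094, 64.12602233886719), 78.5310287475586) 0.04523283318614402
0.104 96 [0.66324018 0.07506089 0.10304624]
0.084 100 [0.66501152 0.01983586 0.08360536]
0.064 101 [ 0.666823   -0.03388499  0.06329658]
```

Call:
play_rows --pt "-0.6 2 0 0 1" --pt "-1.2 4 0 0 1" --pt "-1.2 6 0 0 1" --pt "-1.2 8 0 0 1" --pt "-1.2 10 0 0 1" --pt "-1.2 12 0 0 1" --pt "-1.2 14 0 0 1" --pt "-1.2 14 0 0 1"

```text
time: 30.9
tool_pos: [0.5745, 0.0115, 0.0283]
tool_rot: [0.515, 0.476, 0.523, -0.485]
contact_force: [-17.8, -2.3, 11.9]
gripper_width: 0.119
```

```bash
python3 look2.py
```

```text
30.9 p [0.5745 0.0115 0.0283] F [-17.8  -2.3  11.9] w 0.119 yaw 0.0767 tilt -0.0163 j [-0.11  0.13  1.86 -0.    1.17 -0.18]
car 38 ((668.488525390625, 20.671558380126953), (168.47946166992188, 30.090110778808594), 88.68031311035156) 0.023671880191546868
front [-0.0692  0.7095]
plate 154 ((702.6947631835938, 17.565120697021484), (60.81453323364258, 137.74041748046875), 1.6425294876098633) 0.04511813764689632
0.104 86 [0.6748022  0.07567573 0.10316641]
0.084 100 [0.6776041  0.02045897 0.08376135]
0.064 93 [ 0.68000345 -0.03366089  0.06335216]
```

Call:
play_rows --pt "-0.4 2 0 0 1" --pt "-0.8 4 0 0 1" --pt "-0.8 6 0 0 1" --pt "-0.8 8 0 0 1" --pt "-0.8 9 0 0 1" --pt "-0.8 9 0 0 1"

```text
time: 31.7
tool_pos: [0.5819, 0.0121, 0.0284]
tool_rot: [0.514, 0.475, 0.524, -0.485]
contact_force: [-21.9, -3.8, 11.4]
gripper_width: 0.119
```

```bash
python3 look2.py
```

```text
31.7 p [0.5819 0.0121 0.0284] F [-21.9  -3.8  11.4] w 0.119 yaw 0.0769 tilt -0.02 j [-0.11  0.15  1.83 -0.    1.18 -0.18]
car 17 ((672.6331787109375, 22.16803741455078), (24.5040225982666, 165.24197387695312), 2.660144090652466) 0.02181391948877054
front [-0.0771  0.7153]
plate 155 ((706.6566772460938, 18.10448455810547), (139.35946655273438, 56.946720123291016), 82.54295349121094) 0.04491637790754255
0.104 77 [0.68333471 0.07875435 0.10355655]
0.084 92 [0.68499451 0.02044763 0.08369319]
0.064 101 [ 0.68670633 -0.03356205  0.06353635]
```

The plate is in by about 27–29 mm, so about 11–12 N. The rest of the wrist's 22 N is bench friction, which matches the 9 N seen before contact. Hold there.

Call:
play_rows --pt "0 0.5 0 0 1" --pt "0 0.5 0 0 1" --pt "0 0.5 0 0 1" --pt "0 0.5 0 0 1" --pt "0 0.5 0 0 1" --pt "0 0.5 0 0 1" --pt "0 0.5 0 0 1" --pt "0 0.5 0 0 1"

```text
time: 32.75
tool_pos: [0.5819, 0.0121, 0.0284]
tool_rot: [0.514, 0.475, 0.524, -0.486]
contact_force: [-23.3, -3.0, 13.4]
gripper_width: 0.121
```

Call:
play_rows --pt "0 0 0 0 1" --pt "0 0 0 0 1" --pt "0 0 0 0 1" --pt "0 0 0 0 1" --pt "0 0 0 0 1" --pt "0 0 0 0 1" --pt "0 0 0 0 1" --pt "0 0 0 0 1"

```text
time: 33.75
tool_pos: [0.5819, 0.012, 0.0284]
tool_rot: [0.514, 0.475, 0.524, -0.486]
contact_force: [-23.1, -2.7, 13.0]
gripper_width: 0.125
```

Call:
play_rows --pt "0 0 0 0 1" --pt "0 0 0 0 1" --pt "0 0 0 0 1" --pt "0 0 0 0 1" --pt "0 0 0 0 1" --pt "0 0 0 0 1" --pt "0 0 0 0 1" --pt "0 0 0 0 1"

```text
time: 34.75
tool_pos: [0.5819, 0.0121, 0.0284]
tool_rot: [0.514, 0.475, 0.524, -0.486]
contact_force: [-23.9, -2.7, 12.2]
gripper_width: 0.119
```

```bash
python3 look2.py; python3 - <<'E'
from h import *
g=grab('scene'); cv2.imwrite('pics/s5.png',cv2.resize(g['img'][100:300,200:420],None,fx=3,fy=3,interpolation=cv2.INTER_CUBIC)[:,:,::-1])
E
```

```text
34.75 p [0.5819 0.0121 0.0284] F [-23.9  -2.7  12.2] w 0.119 yaw 0.0769 tilt -0.0212 j [-0.11  0.15  1.83 -0.    1.18 -0.18]
car 16 ((669.916015625, 22.095741271972656), (24.37082290649414, 164.78379821777344), 0.9896172285079956) 0.02131432146918555
front [-0.0535  0.7155]
plate 154 ((711.445556640625, 16.430946350097656), (141.01815795898438, 56.00835037231445), 78.15082550048828) 0.044932884741321955
0.104 75 [0.68323017 0.07584185 0.10350349]
0.084 82 [0.68582576 0.02039051 0.08334743]
0.064 97 [ 0.68971373 -0.03359721  0.06346883]
```

View pics/s5.png

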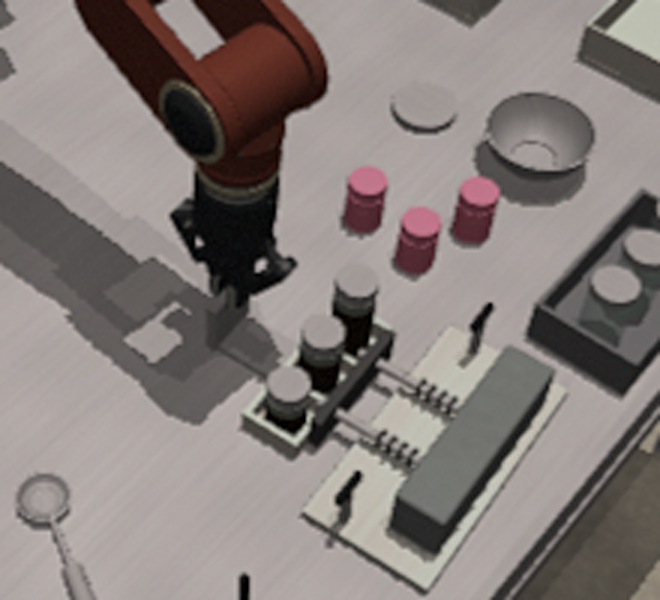

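The view shows the three jars upright in the carrier at (288,395), (322,350) and (355,310). The carrier is flat and square against the plate, the springs are about half compressed, and the bystanders are untouched. The pose has been steady for 3 s, so I'm handing in.

```bash
python3 -c "
from plant import manip
print(manip.job_done())"
```

```text
the job is handed in; nothing more can be done
None
```

The job is handed in at about 35 s of the 69 s allowed; no verdict is reported. The tall, middle and short jars were placed in pockets 1, 2 and 3. I then slid the carrier by its handle squarely onto the stop plate, and the arm is still holding it there.

**Last checks:**
- **Jars:** after the last jar was placed, the wrist camera had all three within about 1.5 mm of their pocket centres. In the final picture they are upright, with lids at about 103, 83 and 63 mm.
- **Carrier:** it is centred on the plate to within about 1 mm and square (yaw 0.077 rad against the plate's 0.075–0.078). The pose held steady for 3 s before hand-in.
- **Press:** the plate is in about 27–29 mm, which is about 11–12 N by the spring rate.
- **Bystanders:** the lid, bowl, spoon and pink jars look untouched in that view. The clip jar and the weight were outside it and not re-checked.

**Disagreements:**
- **Wrist force:** it read about 24 N, not 12 N. I put the difference down to bench friction, since sliding before contact already took 6–9 N. I had no direct reading of the force on the plate.
- **Cameras:** the top and wrist cameras differ by about 2 mm, so I worked in the wrist camera's frame. The scene camera is a further 6 mm or so off.
- **Final plate angle:** the last top-camera fit of the plate front was noisy, with a slope of 0.054 where earlier fits gave about 0.075. Even so, that is well inside the 0.08 rad limit.

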